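# Complete the pairs in the hose-fitting nests

## Task

The parts for two identical hydraulic hose assemblies are being laid out in kit blocks, two of one kind to a block: a ferrule, a quick coupler, an elbow and a tee still lie loose on the bench. Set each one down, without dropping it, in the empty pocket of the block that already holds its twin, seated flat on the pocket floor (the ferrule standing upright). Do not push the loose die segment or the brass nipple about.

Things in the scene. Friction and masses are not known exactly. Their poses are not given: they have to be found in the camera images.
- elbow: Loose zinc-grey elbow, an L lying flat, 68 x 70 mm, 26 high. Origin: centre of its bounding square, at the underside, z up. One leg lies along y (x = -29 to -9 mm, y = -34 to 24), the other along x (y = 10 to 30, x = -29 to 35). Good grip: across the first leg (along x) at x = -19, y = -13. Its twin is fixed in elbow_nest.
- ferrule: Loose zinc-grey crimp ferrule, a round tube standing upright, 30 mm in diameter, 42 mm high. Origin: on its axis, at the underside, z up. Its twin is fixed in ferrule_nest.
- tee: Loose black forged tee, a T lying flat, 50 x 70 mm, 25 high. Origin: centre of its bounding rectangle, at the underside, z up. The run lies along y (x = -1 to 23 mm, y = -35 to 35), the stem points to -x (y = -12 to 12, out to x = -26). Good grip: across the stem (along y) at x = -13. Its twin is fixed in tee_nest.
- coupler: Loose bright nickel quick coupler, a stubby round barrel lying on its side: 50 mm long along its y axis, 24 mm in diameter; it does not roll. Origin: under the middle of its length, 1 mm below the surface it lies on, z up. Its twin is fixed in coupler_nest.
- elbow_nest: Flat black block fixed to the bench, top 12 mm and grey pocket floors 5 mm above it, 8 mm play round a part. Origin: centre of underside; x along its length, roughly away from the robot. 190 x 96 mm, two L-shaped pockets; the far one holds an elbow, the near one is free. An elbow is turned like the nest (axes parallel), its origin at x = -50, y = 2, z = 5 mm in the nest's frame.
- ferrule_nest: Flat black block fixed to the bench, top 12 mm and grey pocket floors 5 mm above it, 8 mm play round a part. Origin: centre of underside; x along its length, roughly away from the robot. 124 x 68 mm, two round pockets 47 mm wide; the near one holds a standing ferrule, the far one is free: a seated ferrule's origin is at x = 30, y = 0, z = 5 mm in the nest's frame.
- tee_nest: Flat black block fixed to the bench, top 12 mm and grey pocket floors 5 mm above it, 8 mm play round a part. Origin: centre of underside; x along its length, roughly away from the robot. 160 x 102 mm, two T-shaped pockets, stems to -x; the far one holds a tee, the near one is free. A tee is turned like the nest (axes parallel), its origin at x = -38, y = 0, z = 5 mm in the nest's frame.
- coupler_nest: Flat black block fixed to the bench, top 12 mm and grey pocket floors 5 mm above it, 8 mm play round a part. Origin: centre of underside; x along its length, roughly away from the robot. 162 x 60 mm, two pockets 66 x 40 mm end to end; near one holds a coupler, far one free. A seated coupler has its y axis along the nest's x (either way), origin at x = 40, y = 0, z = 4 mm in the nest's frame.
- die: Bystander: a single crimping-die segment, a dark steel wedge standing loose at the left of the nests, 44 x 23 mm, 42 mm high. Origin: centre of its underside.
- nipple: Bystander: a brass hex nipple lying loose at the right of the nests, 59 mm long, 31 mm wide, 27 mm high. Origin: under its middle, at the underside.
Things that resemble listed ones, but are neither listed nor needed, are in the scene too. Leave any green or purple look-alike of the coupler alone.

How it is judged:
By the outcome, as a careful person would: the job done as asked, in the order asked, and still so for the second after the job is handed in, with the robot touching nothing.
It also fails if it takes over 109 s, if anything falls off the work surface, if the arm or the gripper's body presses on something with over 40 N, if the wrist force passes 120 N, or if a joint passes its speed limit or range.

## Robot

A 7-joint arm with a two-finger parallel gripper is mounted at the origin on a cart in front of the work surface, level with it; the furniture and walls round the work are solid. World frame = base frame: x ahead of the robot, y to its left, z up, the work surface at z = 0. Lengths are in m, angles in rad, forces in N, time in s.
With the tool pointing down it reaches from about 0.425 to 0.95 m from the base axis. Payload 4.7 kg.
Tool frame: the origin (TCP) lies midway between the tips of the shut fingers; the grasp point (between the pads) lies ctrl.pinch_z behind it (ctrl.pinch_z is the distance from the TCP to the grasp point, in m); z points along the fingers, y is the line along which they close (so a half turn about z gives the same grasp; the last joint's range is limited). The gripper opens to 87 mm and grips with 3 to 60 N. Pads are 19 mm wide; open, the fingers measure 117 mm over their backs; the gripper's body (75 mm by 190 mm) begins 51 mm behind the grasp point.
Start: joints at [1.317, 0.469, -0.049, 1.532, 0.024, 1.141, -0.082], TCP at [0.151, -0.658, 0.223] pointing down, gripper open.
Joint ranges: [-2.59, 2.59], [-0.33, 1.99], [-1.39, 1.29], [0.1, 2.45], [-1.04, 4.18], [0.21, 1.99], [-2.66, 2.66]. Speed limits (rad/s): [2.57, 2.57, 3.14, 3.14, 3.14, 3.14, 3.14].

## Interface

Orientations are given as a unit quaternion [w, x, y, z].
In Python, from plant import ctrl gives the robot as it stands.
- The arm moves only by the tool apply_moves, never from a script. Its argument "commands" is a list of rows, each a list of 7 numbers: the shift along the tool's x, y, z in mm, then the turn, a rotation vector about the tool's x, y, z in rad, then the opening, from 0 (shut) to 1 (fully open). In form: [[x, y, z, ax, ay, az, claw], ...]. A call has exactly 8 rows; each row is the pose to reach, as a shift and turn from the pose commanded when the call began, along the tool's axes at that moment; what a row does not reach only later rows make up. A row lasts 1/12 s, in which the tool goes at most 41.7 mm and 7.16 degrees, less where a joint would pass 70% of its speed; a pose out of reach is approached as far as the arm can. A call with a gripper value outside its range is refused whole. The fingers move at their own pace and stop on an object; "squeeze" is the grip in N (left out, the last holds). Time passes only in rows, so rows that repeat a pose let the fingers close, or fill a call up. It gives the time, the measured TCP pose, the force, the opening and the grip force at its end, in the units of the state.
- ctrl.get_state(): the state, without advancing time (a new reading comes with each control period).
- ctrl.camera(name): name is "scene" or "top" or "wrist"; returns (picture, depth): 384x512x3 uint8, red, green, blue; 384x512 float32, m along the optical axis (not along the pixel's ray), 0 where there is no reading.
- ctrl.get_calibration(name): a dict with "camera_matrix" (3x3 intrinsics, pixels), "R" (3x3) and "t" (3): a world point X has camera coordinates R X + t; the wrist camera has in their place "tool_from_camera" (4x4, takes a point from camera to tool coordinates, whose origin is the TCP and whose axes are the flange's). Camera axes: x right, y down, z forward; pixel columns grow to the right and rows downward; lengths in m; the calibration is good to about 2 mm. The wrist camera is an equidistant fisheye: a pixel r from the principal point sees the ray r / f radians off the axis. A picture is of the moment at which its call begins: read the wrist's pose just before it. get_calibration takes no time and is no camera call.
- ctrl.job_done(): hands the job in; it is judged then, once.
The state is a dict: "clock": time; "joint_pos": joint angles; "qvel": joint speeds; "joint_efforts": joint torques, N m; "eef_pos": TCP position; "tcp_rot": TCP orientation; "wrist_force": force on the tool from outside, world axes, zero at the start; "ft_torque": the same for the moment, N m; "gripper_width": finger opening in m; "gripper_force": force on a finger pad.
Only numpy, scipy, OpenCV 4.12 (cv2) and the standard library are available. Lean on these libraries where they do the work, as an engineer would, in place of code of your own. Each camera call takes 0.05 s, during which the arm holds its last target. There are 200 camera calls.

## Working session

There is one attempt and no reset: what is moved stays moved. The work goes in short steps, Python scripts to look and compute and a tool call to move; the robot and the scene stay as the last step left them, time stands still between calls to the robot, and variables do not carry over. Pictures are saved under pics/ and viewed, at most 14 in all, crops included, and the job is handed in when it is done.

Besides the shell and the picture viewer there is one more tool, called by a JSON object that holds its "op" and its "data". apply_moves: Moves the arm, as the interface text tells. Its arguments: {"type":"object","properties":{"commands":{"type":"array","items":{"type":"array","items":{"type":"number"}}},"squeeze":{"type":"number"}},"required":["commands"]}

```bash
ls; mkdir -p pics; python3 - <<'E'
from plant import ctrl
import cv2,numpy as np
s=ctrl.get_state()
print({k:np.round(v,3) for k,v in s.items()},ctrl.pinch_z)
for n in("scene","top"):
    p,d=ctrl.camera(n); cv2.imwrite(f"pics/{n}0.png",cv2.resize(p[:,:,::-1],(800,600),interpolation=cv2.INTER_CUBIC)); np.savez(f"{n}0.npz",p=p,d=d)
    c=ctrl.get_calibration(n);print(n,{k:np.round(v,3).tolist() for k,v in c.items()})
    print((d==0).mean())
print(ctrl.get_calibration("wrist"))
E
```

```text
pics
{'clock': np.float64(0.0), 'joint_pos': array([ 1.317,  0.469, -0.049,  1.534,  0.024,  1.141, -0.082]), 'qvel': array([-0.   ,  0.001, -0.001, -0.002,  0.   ,  0.   ,  0.   ]), 'joint_efforts': array([-0.0000e+00, -5.0798e+01, -8.0000e-02, -2.3616e+01, -6.1000e-02,
        3.8000e-02,  0.0000e+00]), 'eef_pos': array([ 0.15 , -0.657,  0.221]), 'tcp_rot': array([-0.001,  0.994,  0.112, -0.   ]), 'wrist_force': array([ 0.403, -0.858, -0.605]), 'ft_torque': array([-0.012, -0.019, -0.001]), 'gripper_force': np.float64(0.0), 'gripper_width': np.float64(0.087)} 0.0187
scene {'camera_matrix': [[387.44, 0.0, 260.069], [0.0, 387.44, 195.024], [0.0, 0.0, 1.0]], 'R': [[-0.873, -0.487, 0.011], [-0.294, 0.509, -0.809], [0.388, -0.71, -0.587]], 't': [0.435, 0.156, 1.097]}
0.0038553873697916665
top {'camera_matrix': [[435.791, 0.0, 256.306], [0.0, 435.791, 191.318], [0.0, 0.0, 1.0]], 'R': [[-0.018, -1.0, 0.001], [-0.986, 0.017, -0.164], [0.164, -0.004, -0.986]], 't': [0.038, 0.519, 1.56]}
0.003997802734375
{'camera_matrix': array([[297.31863964,   0.        , 258.61534409],
       [  0.        , 297.31863964, 187.81600698],
       [  0.        ,   0.        ,   1.        ]]), 'tool_from_camera': array([[-7.36455653e-04, -9.68489663e-01, -2.49052667e-01,
         6.91999214e-02],
       [ 9.99999719e-01, -7.48098475e-04, -4.79007360e-05,
         6.99851485e-04],
       [-1.39924552e-04, -2.49052632e-01,  9.68489942e-01,
        -1.62159005e-01],
       [ 0.00000000e+00,  0.00000000e+00,  0.00000000e+00,
         1.00000000e+00]])}
```

View pics/top0.png

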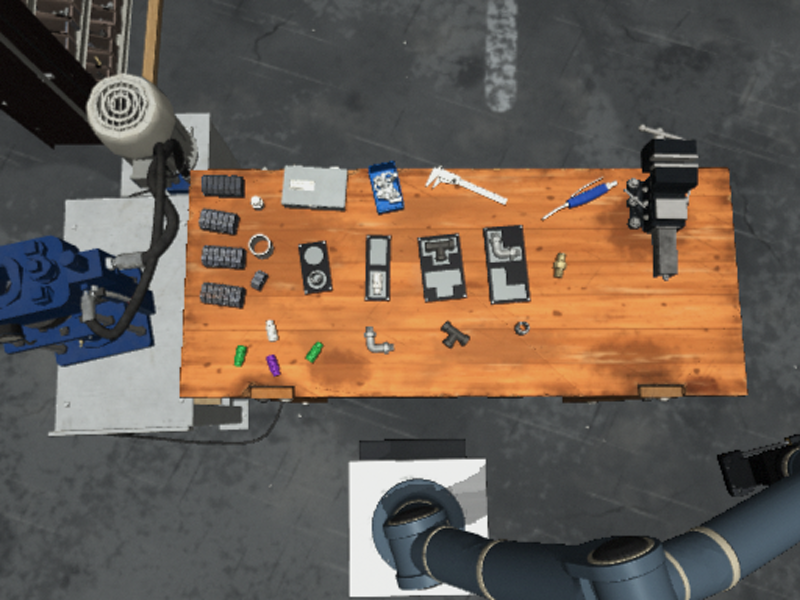

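View pics/scene0.png

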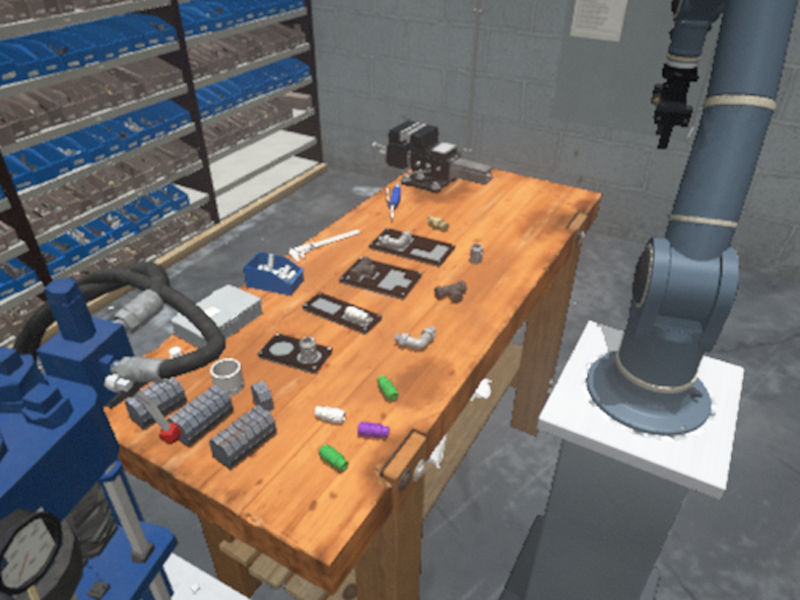

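The top view (800x600 px) shows the nests: ferrule (316,267), coupler (378,268), tee (442,268) and elbow (508,264). The loose parts are coupler (272,330), elbow (378,342), tee (455,333) and ferrule (521,328). The bystanders are the die (259,281) and the nipple (560,264). I'll cast these for coarse positions, then refine with the wrist camera.

```bash
cat > h.py <<'E'
from plant import ctrl
import numpy as np, cv2
from scipy.spatial.transform import Rotation as R
def pose():
    s=ctrl.get_state(); q=s["tcp_rot"]; return R.from_quat([q[1],q[2],q[3],q[0]]),np.array(s["eef_pos"]),s
def cast(uv,z,o,M,K,fish):
    x=np.linalg.inv(K)@np.array([uv[0],uv[1],1.])
    if fish:
        th=np.hypot(x[0],x[1]); ph=np.arctan2(x[1],x[0]); x=np.array([np.sin(th)*np.cos(ph),np.sin(th)*np.sin(ph),np.cos(th)])
    d=M@x; return o+d*(z-o[2])/d[2]
def top(uv,z,n="top"):
    c=ctrl.get_calibration(n); return cast(uv,z,-c["R"].T@c["t"],c["R"].T,c["camera_matrix"],False)
def wristcam(r,p):
    c=ctrl.get_calibration("wrist"); T=c["tool_from_camera"]
    return p+r.as_matrix()@T[:3,3], r.as_matrix()@T[:3,:3], c["camera_matrix"]
def go(x,y,z,yaw,pitch0=None):
    """yaw = world angle of tool y axis (closing line), tool z down. prints shift mm + turn"""
    r,p,s=pose(); best=None
    for k in(-1,0,1,2):
        a=yaw+k*np.pi; Y=np.array([np.cos(a),np.sin(a),0]); Z=np.array([0,0,-1.])
        T=R.from_matrix(np.stack([np.cross(Y,Z),Y,Z],1)); v=(r.inv()*T).as_rotvec()
        print("turn",np.round(v,3),"j7",round(s["joint_pos"][6],2))if k in(0,1) else 0
    d=r.inv().apply(np.array([x,y,z])-p); print("shift mm",np.round(d*1000,1))
E
python3 - <<'E'
from h import *
for n,u,v,z in[("fn",316,267,.012),("cn",378,268,.012),("tn",442,268,.012),("en",508,264,.012),("coup",272,330,.02),("elb",378,342,.02),("tee",455,333,.02),("fer",521,328,.04),("die",259,281,.04),("nip",560,264,.02)]:
    print(n,np.round(top((u*.64,v*.64),z),3))
r,p,s=pose();print(r.as_matrix().round(3))
go(.6,-.1,.42,-np.pi/2)
E
```

```text
fn [0.607 0.232 0.012]
cn [0.602 0.082 0.012]
tn [ 0.599 -0.073  0.012]
en [ 0.606 -0.233  0.012]
coup [0.454 0.335 0.02 ]
elb [0.421 0.084 0.02 ]
tee [ 0.439 -0.098  0.02 ]
fer [ 0.446 -0.252  0.04 ]
die [0.569 0.363 0.04 ]
nip [ 0.602 -0.357  0.02 ]
[[ 0.975  0.223 -0.   ]
 [ 0.223 -0.975  0.002]
 [-0.    -0.002 -1.   ]]
turn [-0.002  0.     0.225] j7 -0.08
turn [-0.    -0.003 -2.917] j7 -0.08
shift mm [ 562.6 -443.6 -197.7]
```

{"op": "apply_moves", "data": {"commands": [[0, 0, -100, 0, 0, 0.1, 1], [40, -30, -100, 0, 0, 0.225, 1], [80, -60, -100, 0, 0, 0.225, 1], [120, -90, -100, 0, 0, 0.225, 1], [150, -120, -100, 0, 0, 0.225, 1], [180, -145, -100, 0, 0, 0.225, 1], [210, -170, -100, 0, 0, 0.225, 1], [240, -195, -100, 0, 0, 0.225, 1]]}}

```text
clock: 0.77
eef_pos: [0.3203, -0.4406, 0.3221]
tcp_rot: [-0.0, 1.0, -0.0, -0.0]
wrist_force: [1.1, 0.1, 0.4]
gripper_width: 0.0872
gripper_force: 0.0
```

```bash
python3 - <<'E'
from h import *
r,p,s=pose();print(p,s["joint_pos"].round(2),s["clock"]);go(.5,-.19,.32,-np.pi/2)
E
```

```text
[ 0.32032234 -0.44062593  0.32213891] [ 0.97  0.19 -0.13  1.7   0.02  1.26 -0.73] 0.7667
turn [-0.  0. -0.] j7 -0.73
turn [0.    0.    3.141] j7 -0.73
shift mm [ 179.6 -250.7    2.1]
```

{"op": "apply_moves", "data": {"commands": [[25, -30, 0, 0, 0, 0, 1], [50, -63, 0, 0, 0, 0, 1], [75, -96, 0, 0, 0, 0, 1], [100, -130, 0, 0, 0, 0, 1], [125, -165, 0, 0, 0, 0, 1], [150, -200, 0, 0, 0, 0, 1], [180, -235, 2, 0, 0, 0, 1], [180, -250, 2, 0, 0, 0, 1]]}}

```text
clock: 1.43
eef_pos: [0.5029, -0.1875, 0.3197]
tcp_rot: [-0.001, 1.0, 0.003, 0.001]
wrist_force: [0.8, 0.0, 0.3]
gripper_width: 0.0869
gripper_force: 0.0
```

```bash
cat >> h.py <<'E'
def shot(name):
    r,p,s=pose(); P,d=ctrl.camera("wrist"); np.savez(name+".npz",p=P,d=d,q=r.as_quat(),t=p)
    cv2.imwrite(f"pics/{name}.png",cv2.resize(P[:,:,::-1],(800,600),interpolation=cv2.INTER_CUBIC)); print(p.round(4),s["qvel"].round(3))
E
python3 - <<'E'
from h import *
shot("w1")
E
```

```text
[ 0.5029 -0.1875  0.3197] [-0.288 -0.076 -0.127  0.115  0.032  0.011 -0.444]
```

View pics/w1.png

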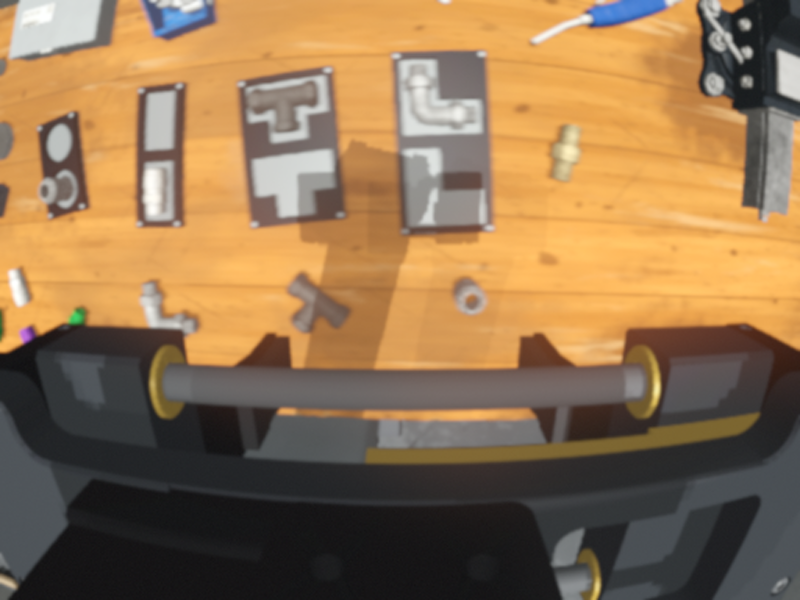

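{"op": "apply_moves", "data": {"commands": [[0, -35, 0, 0, 0, 0, 1], [0, -75, 0, 0, 0, 0, 1], [0, -115, 0, 0, 0, 0, 1], [0, -155, 0, 0, 0, 0, 1], [0, -195, 0, 0, 0, 0, 1], [0, -235, 0, 0, 0, 0, 1], [0, -275, 0, 0, 0, 0, 1], [0, -310, 0, 0, 0, 0, 1]]}}

```text
clock: 2.15
eef_pos: [0.4989, 0.1196, 0.3201]
tcp_rot: [0.0, 1.0, 0.0, -0.0]
wrist_force: [1.4, 0.3, 0.5]
gripper_width: 0.087
gripper_force: 0.0
```

The first wrist view shows ferrule (470,295), tee (317,302), elbow (165,310) and the tee and elbow nests clearly, but it was taken while the arm was still settling. I'll take settled shots now.

```bash
python3 - <<'E'
from h import *
for i in range(4): ctrl.camera("wrist")
shot("w2")
E
```

```text
[0.4994 0.1176 0.3198] [ 0.033 -0.001  0.043  0.004  0.006 -0.    -0.001]
```

View pics/w2.png

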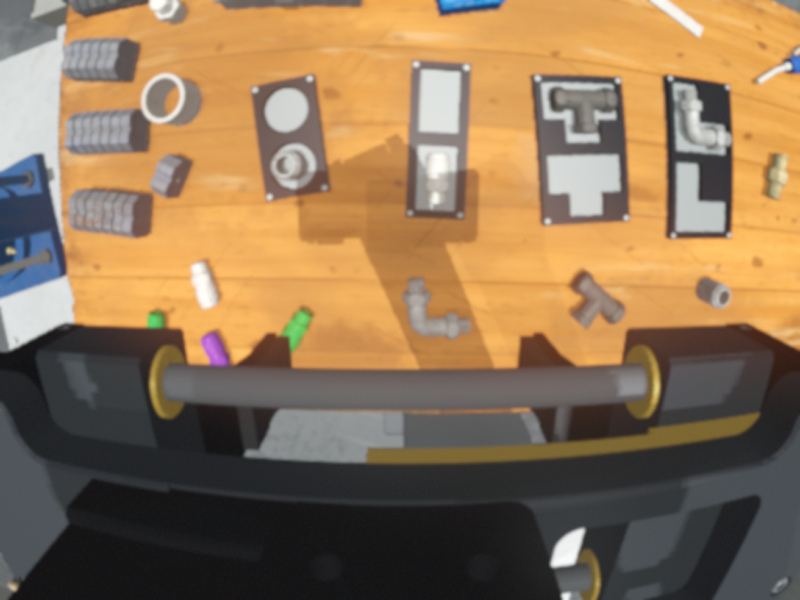

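{"op": "apply_moves", "data": {"commands": [[0, 35, 0, 0, 0, 0, 1], [0, 75, 0, 0, 0, 0, 1], [0, 115, 0, 0, 0, 0, 1], [0, 155, 0, 0, 0, 0, 1], [0, 195, 0, 0, 0, 0, 1], [0, 235, 0, 0, 0, 0, 1], [0, 260, 0, 0, 0, 0, 1], [0, 260, 0, 0, 0, 0, 1]]}}

```text
clock: 3.07
eef_pos: [0.4976, -0.1526, 0.3195]
tcp_rot: [0.002, 1.0, -0.008, -0.001]
wrist_force: [0.4, -0.6, 0.6]
gripper_width: 0.0871
gripper_force: 0.0
```

```bash
python3 - <<'E'
from h import *
for i in range(4): ctrl.camera("wrist")
shot("w3")
E
```

```text
[ 0.4993 -0.1425  0.3201] [-0.019 -0.005 -0.018 -0.002  0.002 -0.001 -0.   ]
```

View pics/w3.png

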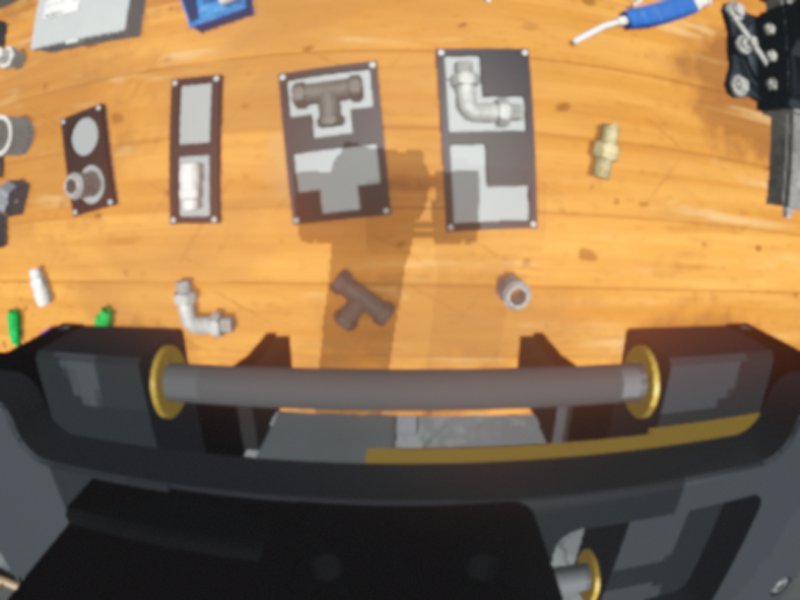

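Settled views. w2 shows coupler (203,285), elbow (432,312) and the ferrule nest (290,137). w3 shows tee (360,302), ferrule (514,292), the tee nest (334,142) and the elbow nest (487,138). Next I'll turn the wrist depth into a world point cloud and fit rectangles to the height masks.

```bash
cat >> h.py <<'E'
def cloud(name):
    f=np.load(name+".npz"); o,M,K=wristcam(R.from_quat(f["q"]),f["t"]); d=f["d"]; v,u=np.mgrid[:384,:512]
    x=(u-K[0,2])/K[0,0]; y=(v-K[1,2])/K[1,1]; th=np.hypot(x,y)+1e-9; s=np.tan(th)/th
    X=np.stack([x*s,y*s,np.ones_like(x)],-1)*d[...,None]@M.T+o; X[d==0]=9; return X,f["p"]
def rect(name,cx,cy,rad,zlo,zhi):
    """height mask -> blob nearest (cx,cy) -> minAreaRect, in mm/deg"""
    X,P=cloud(name); m=(np.hypot(X[...,0]-cx,X[...,1]-cy)<rad)&(X[...,2]>zlo)&(X[...,2]<zhi)
    n,l,st,ce=cv2.connectedComponentsWithStats(m.astype(np.uint8)); k=1+np.argmax(st[1:,4]); q=X[l==k]
    (c,w,a)=cv2.minAreaRect((q[:,:2]*1000).astype(np.float32)); return np.round(c,1),np.round(w,1),round(a,1),np.round(q.mean(0)*1000,1),len(q)
E
python3 - <<'E'
from h import *
for n in("w2","w3"):
    X,P=cloud(n); f=np.abs(X[...,2])<.02; f&=(X[...,0]<.7)&(abs(X[...,1])<.4); print(n,"table z",np.median(X[f][:,2]).round(4),X[f][:,2].std().round(4))
for lab,im,cx,cy,rad,lo,hi in[("fn","w2",.607,.232,.085,.008,.016),("cn","w2",.602,.082,.095,.008,.016),("tn","w3",.599,-.073,.11,.008,.016),("en","w3",.606,-.233,.12,.008,.016),
 ("coup","w2",.454,.335,.05,.008,.05),("elb","w2",.421,.084,.07,.008,.05),("tee","w3",.439,-.098,.06,.008,.05),("fer","w3",.446,-.252,.05,.008,.06),("ferTop","w3",.446,-.252,.05,.036,.06),("die","w2",.569,.363,.05,.008,.06),("nip","w3",.602,-.357,.05,.008,.06)]:
    print(lab,*rect(im,cx,cy,rad,lo,hi))
E
```

```text
w2 table z 0.0001 0.0048
w3 table z 0.0001 0.0048
fn [611.7 235.7] [125.   69.6] 7.6 [611.3 234.9  11.9] 1886
cn [607.7  83.8] [ 60.9 162.8] 87.9 [606.6  84.2  12. ] 1803
tn [605.8 -71.2] [160.2 103.2] 4.9 [599.7 -72.   11.9] 2925
en [ 610.5 -228.1] [190.8  97.2] 3.3 [ 617.3 -234.1   11.9] 3596
coup [458.5 338.4] [49.6 21.7] 12.0 [458.5 335.7  19.5] 361
elb [426.1  90.4] [86.3 47. ] 48.6 [428.3  90.1  20.9] 806
tee [435.6 -91.1] [70.4 50.5] 52.2 [440.9 -95.1  21. ] 855
fer [ 453.1 -255.8] [30.1 28.8] 87.4 [ 454.1 -254.    31.5] 309
ferTop [ 453.  -256.1] [27.5 28.2] 4.0 [ 453.9 -254.9   39.8] 164
die [580.1 367.5] [23.8 44. ] 61.5 [579.8 363.3  32.5] 498
nip [ 603.8 -355.4] [31.  59.8] 75.8 [ 603.4 -352.7   21.6] 459
```

{"op": "apply_moves", "data": {"commands": [[-10, 25, 30, 0, 0, 0, 1], [-20, 50, 60, 0, 0, 0, 1], [-30, 75, 90, 0, 0, 0, 1], [-40, 98, 120, 0, 0, 0, 1], [-46, 113, 150, 0, 0, 0, 1], [-46, 113, 185, 0, 0, 0, 1], [-46, 113, 220, 0, 0, 0, 1], [-46, 113, 220, 0, 0, 0, 1]]}}

```text
clock: 3.98
eef_pos: [0.4493, -0.2528, 0.0946]
tcp_rot: [-0.003, 1.0, 0.001, -0.006]
wrist_force: [-0.9, -0.4, -0.6]
gripper_width: 0.0871
gripper_force: 0.0
```

```bash
python3 - <<'E'
from h import *
for i in range(3): ctrl.camera("wrist")
X,P=cloud("w2"); 
f=(np.hypot(X[...,0]-.426,X[...,1]-.09)<.065)&(X[...,2]>.006)&(X[...,2]<.05); q=X[f][:,:2]*1000
for a in(1,2,3,4,5,6):
    b=np.radians(a); e=q@np.array([[np.cos(b),-np.sin(b)],[np.sin(b),np.cos(b)]]); lo,hi=e.min(0),e.max(0); c=(lo+hi)/2
    print(a,(hi-lo).round(1),"org",np.round([c[0]*np.cos(b)-c[1]*np.sin(b),c[0]*np.sin(b)+c[1]*np.cos(b)],1))
r,p,s=pose();print(p.round(4)); go(.453,-.256,.015,-np.pi/2)
E
```

```text
1 [64.7 70.5] org [432.7  84.1]
2 [65.3 70. ] org [432.6  84.2]
3 [66.  69.6] org [432.6  84.2]
4 [66.7 69.2] org [432.7  84.3]
5 [67.5 68.7] org [432.7  84.3]
6 [68.3 68.2] org [432.8  84.4]
[ 0.4552 -0.2551  0.1017]
turn [ 0.001 -0.002  0.002] j7 -1.28
turn [ 3.00e-03  1.00e-03 -3.14e+00] j7 -1.28
shift mm [-2.3  0.8 86.7]
```

{"op": "apply_moves", "data": {"commands": [[-2, 1, 20, 0, 0, 0, 1], [-2, 1, 45, 0, 0, 0, 1], [-2, 1, 70, 0, 0, 0, 1], [-2, 1, 87, 0, 0, 0, 1], [-2, 1, 87, 0, 0, 0, 1], [-2, 1, 87, 0, 0, 0, 0.0], [-2, 1, 87, 0, 0, 0, 0], [-2, 1, 87, 0, 0, 0, 0]], "squeeze": 25}}

```text
clock: 4.8
eef_pos: [0.4535, -0.2573, 0.0155]
tcp_rot: [0.001, 1.0, 0.0, 0.002]
wrist_force: [-0.3, 0.2, -0.7]
gripper_width: 0.0742
gripper_force: 0.0
```

{"op": "apply_moves", "data": {"commands": [[0, 0, 0, 0, 0, 0, 0], [0, 0, 0, 0, 0, 0, 0], [0, 0, 0, 0, 0, 0, 0], [0, 0, 0, 0, 0, 0, 0], [0, 0, -15, 0, 0, 0, 0], [0, 0, -40, 0, 0, 0, 0], [0, 0, -70, 0, 0, 0, 0], [0, 0, -90, 0, 0, 0, 0]]}}

```text
clock: 5.47
eef_pos: [0.4523, -0.2568, 0.1052]
tcp_rot: [0.0, 1.0, -0.0, 0.001]
wrist_force: [0.0, -0.5, -0.1]
gripper_width: 0.0219
gripper_force: 0.0
```

```bash
python3 - <<'E'
from h import *
P,d=ctrl.camera("scene")
r,p,s=pose(); print(p.round(4),s["gripper_width"],s["gripper_force"],s["wrist_force"].round(1))
c=ctrl.get_calibration("scene"); x=c["camera_matrix"]@(c["R"]@p+c["t"]); u,v=(x[:2]/x[2]).astype(int); print(u,v)
cv2.imwrite("pics/s1.png",cv2.resize(P[max(v-60,0):v+60,max(u-80,0):u+80,::-1],(640,480),interpolation=cv2.INTER_CUBIC))
go(.6414,.2397,.125,-np.pi/2)
E
```

```text
[ 0.4545 -0.2579  0.1085] 0.01766976920175193 0.0 [ 0.5 -0.3  2.9]
305 140
turn [ 0.004 -0.007 -0.   ] j7 -1.27
turn [-0.012 -0.006  3.141] j7 -1.27
shift mm [ 186.9 -497.6  -17.1]
```

View pics/s1.png

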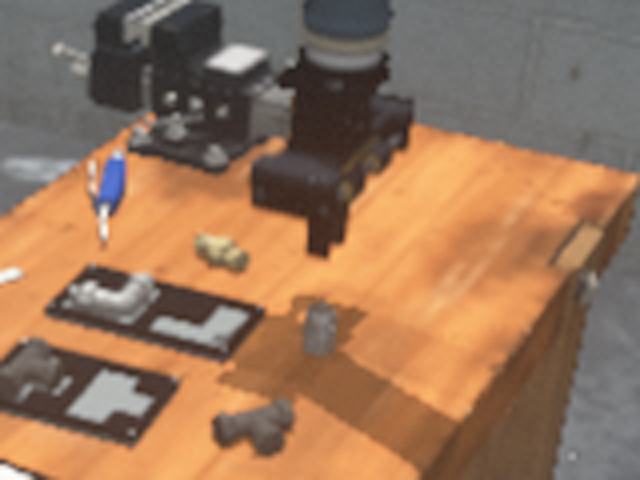

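The crop shows the ferrule still standing at (320,328) below the empty gripper. The fingers are slow and hadn't closed when I lifted, so I'll repeat the grasp with a longer wait.

{"op": "apply_moves", "data": {"commands": [[0, 0, 0, 0, 0, 0, 0.65], [0, 0, 0, 0, 0, 0, 0.65], [0, 0, 0, 0, 0, 0, 0.65], [0, 0, 0, 0, 0, 0, 0.65], [-1, -1, 10, 0, 0, 0, 0.65], [-1, -1, 30, 0, 0, 0, 0.65], [-1, -1, 40, 0, 0, 0, 0.65], [-1, -1, 40, 0, 0, 0, 0.65]]}}

```text
clock: 6.18
eef_pos: [0.4483, -0.2545, 0.0601]
tcp_rot: [-0.002, 1.0, 0.0, -0.003]
wrist_force: [0.2, -0.0, -0.2]
gripper_width: 0.0551
gripper_force: 0.0
```

```bash
python3 - <<'E'
from h import *
ctrl.camera("wrist");r,p,s=pose(); print(p.round(4),s["gripper_width"]); go(.453,-.256,.015,-np.pi/2)
E
```

```text
[ 0.4493 -0.2549  0.0614] 0.055547649363759236
turn [-0.002  0.004  0.   ] j7 -1.3
turn [-6.000e-03 -3.000e-03 -3.141e+00] j7 -1.3
shift mm [ 3.8  1.2 46.3]
```

{"op": "apply_moves", "data": {"commands": [[1, 1, 15, 0, 0, 0, 0.65], [1, 1, 32, 0, 0, 0, 0.65], [1, 1, 46, 0, 0, 0, 0.65], [1, 1, 46, 0, 0, 0, 0.65], [1, 1, 46, 0, 0, 0, 0], [1, 1, 46, 0, 0, 0, 0], [1, 1, 46, 0, 0, 0, 0], [1, 1, 46, 0, 0, 0, 0]], "squeeze": 25}}

```text
clock: 6.9
eef_pos: [0.4523, -0.257, 0.0182]
tcp_rot: [0.001, 1.0, -0.0, 0.001]
wrist_force: [0.2, -0.6, 0.6]
gripper_width: 0.0373
gripper_force: 0.0
```

{"op": "apply_moves", "data": {"commands": [[0, 0, 0, 0, 0, 0, 0], [0, 0, 0, 0, 0, 0, 0], [0, 0, 0, 0, 0, 0, 0], [0, 0, 0, 0, 0, 0, 0], [0, 0, 0, 0, 0, 0, 0], [0, 0, 0, 0, 0, 0, 0], [0, 0, 0, 0, 0, 0, 0], [0, 0, 0, 0, 0, 0, 0]]}}

```text
clock: 7.57
eef_pos: [0.4521, -0.2569, 0.0179]
tcp_rot: [0.0, 1.0, -0.0, 0.0]
wrist_force: [-0.8, -0.2, 5.6]
gripper_width: 0.0294
gripper_force: 25.0
```

{"op": "apply_moves", "data": {"commands": [[0, 0, -20, 0, 0, 0, 0], [0, 0, -50, 0, 0, 0, 0], [5, -10, -80, 0, 0, 0, 0], [20, -40, -100, 0, 0, 0, 0], [33, -75, -105, 0, 0, 0, 0], [46, -112, -105, 0, 0, 0, 0], [60, -150, -105, 0, 0, 0, 0], [74, -188, -105, 0, 0, 0, 0]]}}

```text
clock: 8.23
eef_pos: [0.5258, -0.0673, 0.1223]
tcp_rot: [0.0, 1.0, -0.001, 0.0]
wrist_force: [0.6, -0.5, -1.0]
gripper_width: 0.0292
gripper_force: 25.0
```

{"op": "apply_moves", "data": {"commands": [[15, -37, 0, 0, 0, 0, 0], [30, -75, 0, 0, 0, 0, 0], [45, -112, 0, 0, 0, 0, 0], [60, -150, 0, 0, 0, 0, 0], [75, -188, 0, 0, 0, 0, 0], [90, -225, 0, 0, 0, 0, 0], [105, -260, 0, 0, 0, 0, 0], [115, -290, 0, 0, 0, 0, 0]]}}

```text
clock: 8.9
eef_pos: [0.6412, 0.2243, 0.1216]
tcp_rot: [-0.0, 1.0, 0.001, -0.0]
wrist_force: [0.5, 0.3, -1.0]
gripper_width: 0.0291
gripper_force: 25.0
```

```bash
python3 - <<'E'
from h import *
for i in range(3): ctrl.camera("wrist")
r,p,s=pose(); print(p.round(4),s["gripper_width"],s["gripper_force"]); go(.6414,.2397,.0235,-np.pi/2)
E
```

```text
[0.6399 0.2253 0.1213] 0.029023834871573687 24.999175677003223
turn [-0.002  0.001  0.005] j7 -2.16
turn [-2.000e-03 -3.000e-03 -3.136e+00] j7 -2.16
shift mm [  1.7 -14.2  97.9]
```

{"op": "apply_moves", "data": {"commands": [[2, -14, 10, 0, 0, 0, 0], [2, -14, 35, 0, 0, 0, 0], [2, -14, 60, 0, 0, 0, 0], [2, -14, 78, 0, 0, 0, 0], [2, -14, 88, 0, 0, 0, 0], [2, -14, 92, 0, 0, 0, 0], [2, -14, 95, 0, 0, 0, 0], [2, -14, 95, 0, 0, 0, 0]]}}

```text
clock: 9.72
eef_pos: [0.6431, 0.2351, 0.0274]
tcp_rot: [-0.0, 1.0, -0.0, 0.0]
wrist_force: [-0.8, -0.1, -1.7]
gripper_width: 0.0289
gripper_force: 25.0
```

```bash
python3 - <<'E'
from h import *
ctrl.camera("wrist")
r,p,s=pose(); print(p.round(4),s["wrist_force"].round(1)); go(.6414,.2397,.0225,-np.pi/2)
E
```

```text
[0.6434 0.2354 0.028 ] [-0.  -0.3 -0.5]
turn [-0.    -0.001 -0.001] j7 -2.21
turn [-2.000e-03  1.000e-03  3.141e+00] j7 -2.21
shift mm [-2.  -4.3  5.5]
```

{"op": "apply_moves", "data": {"commands": [[-2, -3, 0, 0, 0, 0, 0], [-2, -3, 2, 0, 0, 0, 0], [-2, -3, 4, 0, 0, 0, 0], [-2, -3, 5, 0, 0, 0, 0], [-2, -3, 5.5, 0, 0, 0, 0], [-2, -3, 6, 0, 0, 0, 0], [-2, -3, 6, 0, 0, 0, 0], [-2, -3, 6, 0, 0, 0, 0]]}}

```text
clock: 10.43
eef_pos: [0.641, 0.2387, 0.0229]
tcp_rot: [-0.0, 1.0, -0.0, 0.0]
wrist_force: [-2.3, -1.0, 7.3]
gripper_width: 0.0292
gripper_force: 25.0
```

{"op": "apply_moves", "data": {"commands": [[0, 0, 0, 0, 0, 0, 0.65], [0, 0, 0, 0, 0, 0, 0.65], [0, 0, 0, 0, 0, 0, 0.65], [0, 0, 0, 0, 0, 0, 0.65], [0, 0, 0, 0, 0, 0, 0.65], [0, 0, -15, 0, 0, 0, 0.65], [0, 0, -45, 0, 0, 0, 0.65], [0, 0, -80, 0, 0, 0, 0.65]]}}

```text
clock: 11.1
eef_pos: [0.6393, 0.2376, 0.1007]
tcp_rot: [0.001, 1.0, 0.0, -0.002]
wrist_force: [0.6, -0.2, -0.2]
gripper_width: 0.0562
gripper_force: 0.0
```

```bash
python3 - <<'E'
from h import *
ctrl.camera("wrist");ctrl.camera("wrist")
r,p,s=pose(); print(p.round(4),s["gripper_width"],s["joint_pos"].round(2)); go(.4585,.339,.11,np.radians(102)-np.pi)
E
```

```text
[0.6449 0.2407 0.1089] 0.056573464263740866 [-0.18  0.62 -0.36  1.6   0.25  0.96 -2.19]
turn [-0.004 -0.012 -0.21 ] j7 -2.19
turn [-0.018  0.006  2.932] j7 -2.19
shift mm [-186.4  -98.3   -2.8]
```

{"op": "apply_moves", "data": {"commands": [[-35, -19, -5, 0, 0, -0.05, 0.65], [-70, -38, -5, 0, 0, -0.1, 0.65], [-105, -56, -5, 0, 0, -0.15, 0.65], [-140, -75, -5, 0, 0, -0.21, 0.65], [-170, -92, -5, 0, 0, -0.21, 0.65], [-186, -99, -5, 0, 0, -0.21, 0.65], [-186, -99, 20, 0, 0, -0.21, 0.65], [-186, -99, 45, 0, 0, -0.21, 0.65]]}}

```text
clock: 11.87
eef_pos: [0.4547, 0.3399, 0.0583]
tcp_rot: [-0.002, 0.994, 0.106, 0.002]
wrist_force: [0.6, -0.2, -1.0]
gripper_width: 0.0565
gripper_force: 0.0
```

```bash
python3 - <<'E'
from h import *
for i in range(4): ctrl.camera("wrist")
shot("w4")
r,p,s=pose(); print(p.round(4),s["gripper_width"],s["joint_pos"].round(2)); go(.4585,.339,.0085,np.radians(102)-np.pi)
try: print(rect("w4",.4585,.339,.05,.006,.03))
except Exception as e: print(e)
E
```

```text
[0.455  0.3374 0.0568] [ 0.006 -0.021 -0.01  -0.024  0.001 -0.006 -0.001]
[0.4556 0.3379 0.0574] 0.05646021383242548 [-0.39  0.53 -0.43  1.92  0.31  0.75 -2.35]
turn [-0.001 -0.002 -0.   ] j7 -2.35
turn [-3.000e-03  1.000e-03  3.141e+00] j7 -2.35
shift mm [ 2.9 -0.5 48.9]
(array([459.7, 339.9]), array([47.9, 24. ]), 12.7, array([461.2, 340.3,  20.2]), 1958)
```

View pics/w4.png

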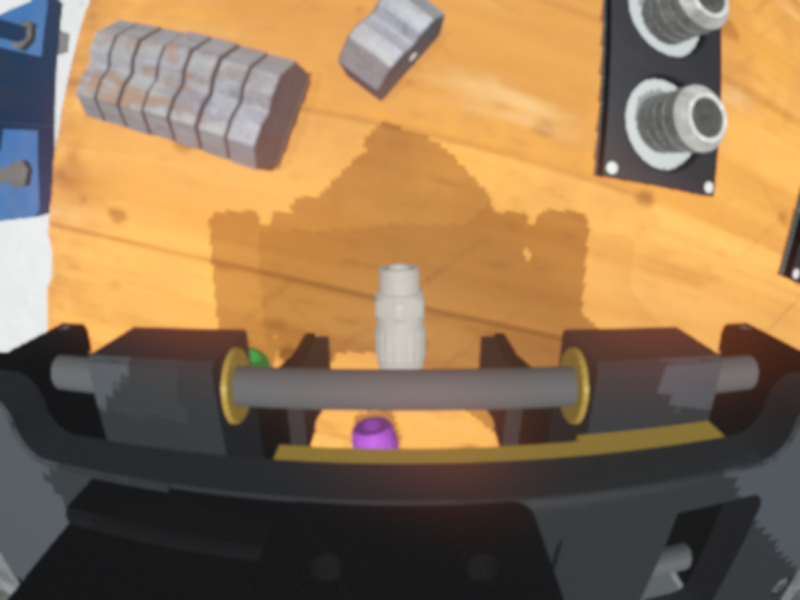

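The placed ferrule stands upright in its far pocket (685,15 in w4). The coupler (400,315) is centred between the fingers, and the purple look-alike (375,435) and the green one (258,358) are clear of them. Next I'll descend and grip.

{"op": "apply_moves", "data": {"commands": [[3, -1, 15, 0, 0, 0, 0.65], [3, -1, 32, 0, 0, 0, 0.65], [3, -1, 43, 0, 0, 0, 0.5], [3, -1, 48, 0, 0, 0, 0.5], [3, -1, 49, 0, 0, 0, 0.5], [3, -1, 49, 0, 0, 0, 0.5], [3, -1, 49, 0, 0, 0, 0.45], [3, -1, 49, 0, 0, 0, 0.45]]}}

```text
clock: 12.78
eef_pos: [0.458, 0.3394, 0.008]
tcp_rot: [-0.0, 0.995, 0.105, 0.001]
wrist_force: [0.6, -0.1, -0.0]
gripper_width: 0.0403
gripper_force: 0.0
```

```bash
python3 - <<'E'
from h import *
ctrl.camera("wrist")
r,p,s=pose(); print(p.round(4),s["gripper_width"]); go(.4587,.3395,.0085,np.radians(102)-np.pi)
E
```

```text
[0.458  0.3393 0.008 ] 0.04010100927500933
turn [-0.001 -0.001  0.   ] j7 -2.39
turn [ 2.000e-03 -1.000e-03 -3.141e+00] j7 -2.39
shift mm [ 0.8 -0.  -0.5]
```

{"op": "apply_moves", "data": {"commands": [[0, 0, 0, 0, 0, 0, 0], [0, 0, 0, 0, 0, 0, 0], [0, 0, 0, 0, 0, 0, 0], [0, 0, 0, 0, 0, 0, 0], [0, 0, 0, 0, 0, 0, 0], [0, 0, 0, 0, 0, 0, 0], [0, 0, 0, 0, 0, 0, 0], [0, 0, 0, 0, 0, 0, 0]], "squeeze": 30}}

```text
clock: 13.5
eef_pos: [0.4576, 0.3391, 0.0073]
tcp_rot: [-0.0, 0.994, 0.105, 0.0]
wrist_force: [-0.8, -0.9, 1.6]
gripper_width: 0.022
gripper_force: 30.0
```

{"op": "apply_moves", "data": {"commands": [[0, 0, -5, 0, 0, 0, 0], [0, 0, -15, 0, 0, 0, 0], [0, 0, -35, 0, 0, 0, 0], [0, 0, -60, 0, 0, 0, 0], [0, 0, -85, 0, 0, 0, 0], [0, 0, -100, 0, 0, 0, 0], [0, 0, -105, 0, 0, 0, 0], [0, 0, -105, 0, 0, 0, 0]]}}

```text
clock: 14.17
eef_pos: [0.4582, 0.3394, 0.1139]
tcp_rot: [-0.001, 0.995, 0.105, 0.001]
wrist_force: [1.4, -0.3, -2.4]
gripper_width: 0.022
gripper_force: 30.0
```

```bash
python3 - <<'E'
from h import *
P,d=ctrl.camera("scene")
r,p,s=pose(); print(p.round(4),s["gripper_width"],s["gripper_force"],s["joint_pos"].round(2)); 
c=ctrl.get_calibration("scene"); x=c["camera_matrix"]@(c["R"]@p+c["t"]); u,v=(x[:2]/x[2]).astype(int); print(u,v)
cv2.imwrite("pics/s2.png",cv2.resize(P[max(v-50,0):v+50,max(u-60,0):u+60,::-1],(600,500),interpolation=cv2.INTER_CUBIC))
go(.6477,.0823,.114,np.radians(-92.1))
E
```

```text
[0.4575 0.3387 0.1125] 0.02193445943527243 29.99978095293045 [-0.36  0.46 -0.46  1.88  0.26  0.86 -2.31]
208 236
turn [ 0.    -0.001  0.246] j7 -2.31
turn [ 1.000e-03  0.000e+00 -2.895e+00] j7 -2.31
shift mm [132.7 290.3  -1.4]
```

View pics/s2.png

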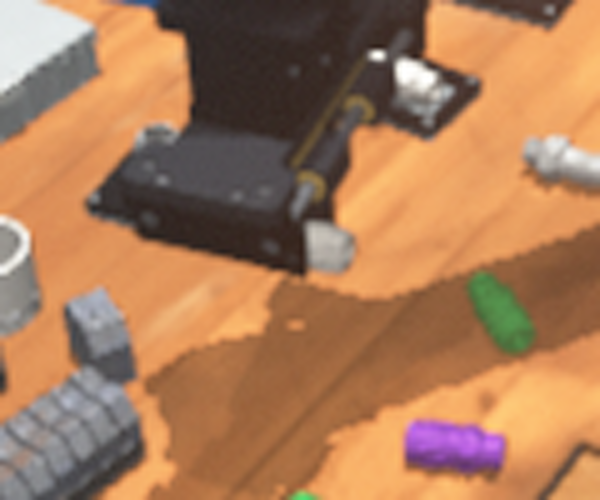

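{"op": "apply_moves", "data": {"commands": [[15, 32, 0, 0, 0, 0.03, 0], [30, 66, 0, 0, 0, 0.06, 0], [46, 100, 0, 0, 0, 0.09, 0], [61, 134, 0, 0, 0, 0.12, 0], [77, 168, 0, 0, 0, 0.16, 0], [92, 202, 0, 0, 0, 0.2, 0], [108, 236, 0, 0, 0, 0.246, 0], [123, 270, 0, 0, 0, 0.246, 0]]}}

```text
clock: 14.88
eef_pos: [0.6338, 0.0985, 0.1102]
tcp_rot: [0.001, 1.0, -0.019, -0.002]
wrist_force: [-0.3, 1.1, -1.8]
gripper_width: 0.0215
gripper_force: 30.0
```

```bash
python3 - <<'E'
from h import *
for i in range(4): ctrl.camera("wrist")
r,p,s=pose(); print(p.round(4),s["gripper_width"],s["joint_pos"].round(2));go(.6477,.0823,.0125,np.radians(-92.1))
E
```

```text
[0.6334 0.0985 0.11  ] 0.02232680613269922 [ 0.02  0.55 -0.34  1.71  0.22  0.92 -2.02]
turn [ 0.001  0.004 -0.003] j7 -2.02
turn [ 6.000e-03 -2.000e-03  3.139e+00] j7 -2.02
shift mm [15.3 15.5 97.5]
```

{"op": "apply_moves", "data": {"commands": [[15, 15, 10, 0, 0, 0, 0], [15, 15, 35, 0, 0, 0, 0], [15, 15, 60, 0, 0, 0, 0], [15, 15, 75, 0, 0, 0, 0], [15, 15, 83, 0, 0, 0, 0], [15, 15, 84, 0, 0, 0, 0], [15, 15, 84, 0, 0, 0, 0], [15, 15, 84, 0, 0, 0, 0]]}}

```text
clock: 15.75
eef_pos: [0.649, 0.0859, 0.0292]
tcp_rot: [-0.0, 1.0, -0.018, 0.001]
wrist_force: [1.0, -0.6, -0.1]
gripper_width: 0.022
gripper_force: 30.0
```

```bash
python3 - <<'E'
from h import *
for i in range(1): ctrl.camera("wrist")
r,p,s=pose(); print(p.round(4),s["wrist_force"].round(1));go(.6477,.0823,.0125,np.radians(-92.1))
E
```

```text
[0.6493 0.0857 0.0296] [-0.6 -0.8 -0.8]
turn [-0.001 -0.002  0.001] j7 -2.02
turn [ 4.00e-03 -1.00e-03 -3.14e+00] j7 -2.02
shift mm [-1.5  3.5 17.1]
```

{"op": "apply_moves", "data": {"commands": [[-1, 3, 4, 0, 0, 0, 0], [-1, 3, 8, 0, 0, 0, 0], [-1, 3, 12, 0, 0, 0, 0], [-1, 3, 14, 0, 0, 0, 0], [-1, 3, 15, 0, 0, 0, 0], [-1, 3, 16, 0, 0, 0, 0], [-1, 3, 16, 0, 0, 0, 0], [-1, 3, 16, 0, 0, 0, 0]]}}

```text
clock: 16.47
eef_pos: [0.6474, 0.082, 0.0124]
tcp_rot: [0.0, 1.0, -0.018, 0.0]
wrist_force: [-1.1, -0.2, 0.9]
gripper_width: 0.0218
gripper_force: 30.0
```

{"op": "apply_moves", "data": {"commands": [[0, 0, 0.5, 0, 0, 0, 0], [0, 0, 0.5, 0, 0, 0, 0], [0, 0, 1, 0, 0, 0, 0], [0, 0, 1, 0, 0, 0, 0], [0, 0, 1, 0, 0, 0, 0], [0, 0, 1, 0, 0, 0, 0], [0, 0, 1, 0, 0, 0, 0], [0, 0, 1, 0, 0, 0, 0]]}}

```text
clock: 17.13
eef_pos: [0.6474, 0.082, 0.0123]
tcp_rot: [0.0, 1.0, -0.018, 0.0]
wrist_force: [-3.0, -0.8, 8.2]
gripper_width: 0.0221
gripper_force: 30.0
```

Contact at 8 N and the expected height, so I'll release and retreat.

{"op": "apply_moves", "data": {"commands": [[0, 0, 0, 0, 0, 0, 0.5], [0, 0, 0, 0, 0, 0, 0.5], [0, 0, 0, 0, 0, 0, 0.5], [0, 0, 0, 0, 0, 0, 0.5], [0, 0, -5, 0, 0, 0, 0.5], [0, 0, -20, 0, 0, 0, 0.6], [0, 0, -50, 0, 0, 0, 0.6], [0, 0, -85, 0, 0, 0, 0.6]]}}

```text
clock: 17.8
eef_pos: [0.6457, 0.0811, 0.0948]
tcp_rot: [0.001, 1.0, -0.018, -0.002]
wrist_force: [-0.1, -0.5, 0.9]
gripper_width: 0.0506
gripper_force: 0.0
```

```bash
python3 - <<'E'
from h import *
for i in range(3): ctrl.camera("wrist")
a=np.radians(4); M=np.array([[np.cos(a),-np.sin(a)],[np.sin(a),np.cos(a)]])
g=np.array([.4327,.0843])+M@[-.019,-.013]; print(g)
b=np.radians(3.3); M2=np.array([[np.cos(b),-np.sin(b)],[np.sin(b),np.cos(b)]]); print("place",np.array([.5605,-.229])+M2@[-.019,-.013])
r,p,s=pose(); print(p.round(4),s["gripper_width"],s["joint_pos"].round(2));go(g[0],g[1],.09,a)
E
```

```text
[0.41465312 0.07000629]
place [ 0.54227984 -0.24307216]
[0.6498 0.0821 0.0995] 0.051835861131477166 [ 0.04  0.58 -0.33  1.69  0.23  0.91 -1.99]
turn [ 0.005 -0.006 -1.677] j7 -1.99
turn [-0.006 -0.005  1.464] j7 -1.99
shift mm [-234.6   20.7    7.9]
```

{"op": "apply_moves", "data": {"commands": [[-30, -3, -5, 0, 0, -0.03, 0.6], [-65, -7, -5, 0, 0, -0.06, 0.6], [-100, -11, -5, 0, 0, -0.106, 0.6], [-135, -14, -5, 0, 0, -0.106, 0.6], [-170, -17, -5, 0, 0, -0.106, 0.6], [-190, -17, 0, 0, 0, -0.106, 0.6], [-204, -17, 5, 0, 0, -0.106, 0.6], [-204, -17, 10, 0, 0, -0.106, 0.6]]}}

```text
clock: 18.62
eef_pos: [0.4401, 0.1056, 0.085]
tcp_rot: [0.001, 0.999, 0.036, -0.002]
wrist_force: [-0.2, -0.1, -0.1]
gripper_width: 0.0523
gripper_force: 0.0
```

```bash
python3 - <<'E'
from h import *
for i in range(4): ctrl.camera("wrist")
shot("w5"); r,p,s=pose(); print(p.round(4),s["joint_pos"].round(2)); go(.4453,.1052,.0085,np.radians(-86))
X,P=cloud("w5"); f=(np.hypot(X[...,0]-.433,X[...,1]-.086)<.055)&(X[...,2]>.006)&(X[...,2]<.035); q=X[f]*1000
a=np.radians(4);e=(q[:,:2]-[432.7,84.3])@np.array([[np.cos(a),-np.sin(a)],[np.sin(a),np.cos(a)]])
for x0 in(5,10,15,20,25,30):
    m=abs(e[:,0]-x0)<2; m&=e[:,1]>-5; print(x0,e[m,1].min().round(1),e[m,1].max().round(1),q[m,2].max().round(1))
print(e[:,0].max())
print(rect("w5",.64,.0823,.045,.02,.04))
E
```

```text
[0.4453 0.1062 0.0859] [ 0.002 -0.003 -0.002 -0.011 -0.002  0.003 -0.001]
[0.4455 0.1063 0.0861] [ 0.03  0.34 -0.42  2.15  0.21  0.7  -2.03]
turn [-0.    -0.001 -0.001] j7 -2.03
turn [-1.000e-03  1.000e-03  3.141e+00] j7 -2.03
shift mm [-0.3  1.1 77.6]
5 11.2 30.3 24.2
10 5.3 34.3 27.5
15 5.4 34.2 27.2
20 6.2 34.2 26.9
25 11.3 28.4 22.4
30 11.3 28.3 22.5
33.107475322036954Traceback (most recent call last):
  File "<stdin>", line 9, in <module>
  File "h.py", line 34, in rect
    n,l,st,ce=cv2.connectedComponentsWithStats(m.astype(np.uint8)); k=1+np.argmax(st[1:,4]); q=X[l==k]
                                                                        ~~~~~~~~~^^^^^^^^^^
    return _wrapfunc(a, 'argmax', axis=axis, out=out, **kwds)
    return bound(*args, **kwds)
ValueError: attempt to get argmax of an empty sequence
```

View pics/w5.png

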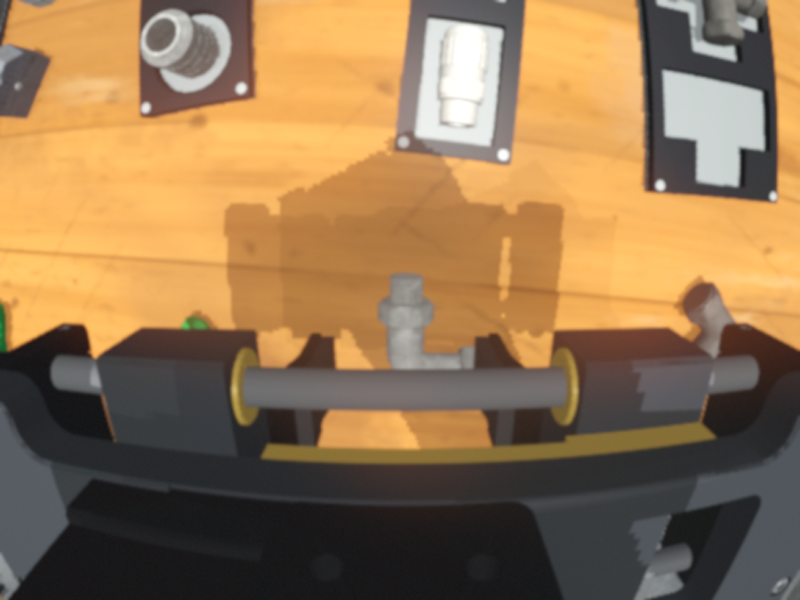

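w5 shows the coupler seated in the far pocket's neighbour view at the top edge (500,0) and its twin at (463,75). The elbow is below the gripper, with a hex nut on its x leg (407,310). I'll check the y leg's profile before choosing the grip.

```bash
python3 - <<'E'
from h import *
a=np.radians(4)
for n in("w2","w5"):
    X,P=cloud(n); f=(np.hypot(X[...,0]-.433,X[...,1]-.086)<.06)&(X[...,2]>.004)&(X[...,2]<.035); q=X[f]*1000
    e=(q[:,:2]-[432.7,84.3])@np.array([[np.cos(a),-np.sin(a)],[np.sin(a),np.cos(a)]])
    for y0 in range(-36,10,4):
        m=(abs(e[:,1]-y0)<2)&(e[:,0]<5)
        if m.sum()>2: print(n,y0,e[m,0].min().round(1),e[m,0].max().round(1),q[m,2].max().round(1),m.sum())
    m=(abs(e[:,0]-15)<4)&(e[:,1]>0); h=np.argsort(e[m,1]); k=np.c_[e[m,1],q[m,2]][h]; print(k[::max(1,len(k)//14)].round(1).tolist())
E
```

```text
w2 -36 -26.7 -15.1 21.0 8
w2 -32 -29.0 -12.4 22.7 23
w2 -28 -29.1 -12.6 23.0 24
w2 -24 -28.9 -12.1 21.5 27
w2 -20 -33.4 -6.6 27.8 35
w2 -16 -32.9 -6.4 26.8 39
w2 -12 -32.3 -5.9 27.8 44
w2 -8 -31.3 -9.6 23.8 30
w2 -4 -28.2 -10.5 23.8 31
w2 0 -27.8 -10.3 23.6 29
w2 4 -27.5 -10.4 23.2 30
w2 8 -27.2 -10.3 23.6 27
[[6.2, 12.9], [8.2, 19.4], [10.1, 23.2], [11.9, 25.2], [14.7, 24.2], [16.5, 25.6], [18.1, 25.5], [19.8, 25.9], [21.5, 25.7], [23.2, 27.2], [26.0, 24.8], [27.6, 25.6], [29.4, 22.7], [31.1, 20.0], [33.9, 12.7]]
w5 -16 -14.4 -6.7 25.2 37
w5 -12 -14.3 -6.6 25.9 69
w5 -8 -15.8 -8.8 21.5 56
w5 -4 -15.7 -10.8 21.8 50
w5 0 -15.9 -11.0 22.5 46
w5 4 -15.4 -10.3 22.1 46
w5 8 -16.0 -10.5 22.2 47
[[5.3, 12.3], [7.3, 16.6], [9.9, 20.9], [11.6, 24.5], [14.0, 25.7], [15.6, 26.5], [17.9, 25.6], [19.5, 26.3], [21.8, 26.1], [23.4, 25.8], [25.7, 25.2], [27.4, 24.5], [29.8, 21.8], [31.6, 18.6], [34.2, 14.7]]
```

{"op": "apply_moves", "data": {"commands": [[0, 1, 15, 0, 0, 0, 0.6], [0, 1, 40, 0, 0, 0, 0.6], [0, 1, 60, 0, 0, 0, 0.55], [0, 1, 72, 0, 0, 0, 0.5], [0, 1, 77, 0, 0, 0, 0.5], [0, 1, 77, 0, 0, 0, 0.5], [0, 1, 77, 0, 0, 0, 0.5], [0, 1, 77, 0, 0, 0, 0.5]]}}

```text
clock: 19.53
eef_pos: [0.4453, 0.1056, 0.0099]
tcp_rot: [-0.0, 0.999, 0.035, 0.001]
wrist_force: [-0.1, -0.2, -0.1]
gripper_width: 0.0437
gripper_force: 0.0
```

```bash
python3 - <<'E'
from h import *
ctrl.camera("wrist")
r,p,s=pose(); print(p.round(4),s["gripper_width"],s["wrist_force"].round(1)); go(.4463,.1052,.008,np.radians(-86))
E
```

```text
[0.4452 0.1056 0.0101] 0.0437656783828076 [-0.  -0.2  0.5]
turn [-0.    -0.002 -0.   ] j7 -2.13
turn [-3.000e-03  1.000e-03  3.141e+00] j7 -2.13
shift mm [1.1 0.5 2.1]
```

{"op": "apply_moves", "data": {"commands": [[0.5, 0, 1, 0, 0, 0, 0.5], [0.5, 0, 2, 0, 0, 0, 0], [0.5, 0, 2, 0, 0, 0, 0], [0.5, 0, 2, 0, 0, 0, 0], [0.5, 0, 2, 0, 0, 0, 0], [0.5, 0, 2, 0, 0, 0, 0], [0.5, 0, 2, 0, 0, 0, 0], [0.5, 0, 2, 0, 0, 0, 0]], "squeeze": 35}}

```text
clock: 20.25
eef_pos: [0.4447, 0.1054, 0.0073]
tcp_rot: [0.0, 0.999, 0.035, 0.0]
wrist_force: [0.1, -0.5, 1.0]
gripper_width: 0.0195
gripper_force: 34.9
```

{"op": "apply_moves", "data": {"commands": [[0, 0, 0, 0, 0, 0, 0], [0, 0, 0, 0, 0, 0, 0], [0, 0, -3, 0, 0, 0, 0], [0, 0, -8, 0, 0, 0, 0], [0, 0, -15, 0, 0, 0, 0], [0, 0, -20, 0, 0, 0, 0], [0, 0, -20, 0, 0, 0, 0], [0, 0, -20, 0, 0, 0, 0]]}}

```text
clock: 20.92
eef_pos: [0.4451, 0.1054, 0.0277]
tcp_rot: [-0.0, 0.999, 0.035, 0.001]
wrist_force: [-0.2, -0.5, -2.3]
gripper_width: 0.0192
gripper_force: 34.9
```

```bash
python3 - <<'E'
from h import *
P,d=ctrl.camera("scene")
r,p,s=pose(); print(p.round(4),s["gripper_width"],s["gripper_force"],s["joint_pos"].round(2)); 
c=ctrl.get_calibration("scene"); x=c["camera_matrix"]@(c["R"]@p+c["t"]); u,v=(x[:2]/x[2]).astype(int); print(u,v)
cv2.imwrite("pics/s3.png",cv2.resize(P[max(v-50,0):v+50,max(u-60,0):u+60,::-1],(600,500),interpolation=cv2.INTER_CUBIC))
E
```

```text
[0.4448 0.1053 0.0274] 0.019786844916839335 34.86214578151703 [-0.02  0.44 -0.37  2.19  0.29  0.56 -2.11]
258 213
```

View pics/s3.png

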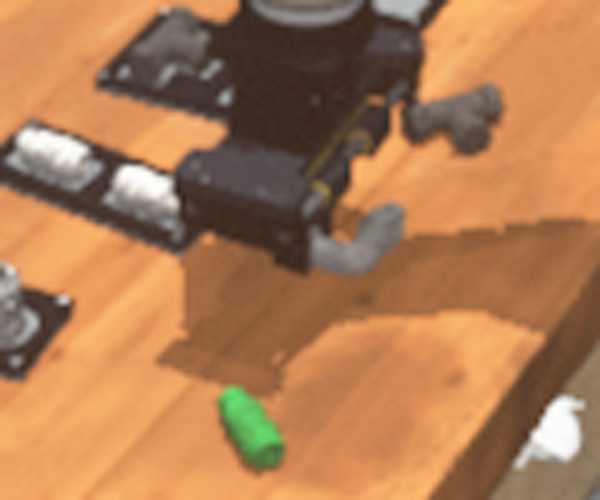

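The crop shows the elbow lifted level in the fingers (360,240), and the placed coupler lying in its pocket (50,155) beyond its twin. Next I'll carry the elbow over.

{"op": "apply_moves", "data": {"commands": [[0, 0, -25, 0, 0, 0, 0], [0, 0, -50, 0, 0, 0, 0], [5, 20, -75, 0, 0, 0, 0], [15, 50, -80, 0, 0, 0.005, 0], [25, 85, -80, 0, 0, 0.01, 0], [35, 120, -80, 0, 0, 0.012, 0], [45, 155, -80, 0, 0, 0.012, 0], [55, 190, -80, 0, 0, 0.012, 0]]}}

```text
clock: 21.63
eef_pos: [0.5128, -0.0821, 0.107]
tcp_rot: [0.0, 1.0, 0.029, -0.0]
wrist_force: [0.7, 1.2, -0.9]
gripper_width: 0.0198
gripper_force: 34.9
```

```bash
python3 - <<'E'
from h import *
ctrl.camera("wrist")
r,p,s=pose(); print(p.round(4)); go(.5727,-.208,.1,np.radians(-86.7))
E
```

```text
[ 0.5154 -0.0912  0.107 ]
turn [ 0.006 -0.002 -0.01 ] j7 -1.61
turn [-0.004 -0.009  3.132] j7 -1.61
shift mm [ 51.7 119.4   7.8]
```

{"op": "apply_moves", "data": {"commands": [[13, 30, 0, 0, 0, 0, 0], [26, 60, 0, 0, 0, 0, 0], [40, 90, 0, 0, 0, 0, 0], [52, 118, 0, 0, 0, 0, 0], [52, 118, 20, 0, 0, 0, 0], [52, 118, 45, 0, 0, 0, 0], [52, 118, 60, 0, 0, 0, 0], [52, 118, 60, 0, 0, 0, 0]]}}

```text
clock: 22.35
eef_pos: [0.5682, -0.1943, 0.0431]
tcp_rot: [-0.001, 1.0, 0.029, -0.004]
wrist_force: [-0.1, 0.4, -2.2]
gripper_width: 0.0195
gripper_force: 34.9
```

```bash
python3 - <<'E'
from h import *
for i in range(4): ctrl.camera("wrist")
r,p,s=pose(); print(p.round(4),s["gripper_width"]); go(.5727,-.208,.0125,np.radians(-86.7))
E
```

```text
[ 0.5725 -0.195   0.0483] 0.01980291249916198
turn [ 0.001 -0.002  0.   ] j7 -1.45
turn [ 3.000e-03  1.000e-03 -3.141e+00] j7 -1.45
shift mm [-0.6 12.9 35.8]
```

{"op": "apply_moves", "data": {"commands": [[0, 13, 0, 0, 0, 0, 0], [0, 13, 0, 0, 0, 0, 0], [0, 13, 0, 0, 0, 0, 0], [0, 13, 10, 0, 0, 0, 0], [0, 13, 18, 0, 0, 0, 0], [0, 13, 22, 0, 0, 0, 0], [0, 13, 22, 0, 0, 0, 0], [0, 13, 22, 0, 0, 0, 0]]}}

```text
clock: 23.22
eef_pos: [0.5719, -0.2077, 0.0245]
tcp_rot: [-0.0, 1.0, 0.029, -0.001]
wrist_force: [-0.1, -0.1, -1.4]
gripper_width: 0.0196
gripper_force: 34.9
```

```bash
python3 - <<'E'
from h import *
for i in range(2): ctrl.camera("wrist")
r,p,s=pose(); print(p.round(4),s["gripper_width"]); go(.5727,-.208,.0125,np.radians(-86.7))
E
```

```text
[ 0.5725 -0.2079  0.0252] 0.01968451205256328
turn [-0. -0.  0.] j7 -1.44
turn [ 0.    -0.    -3.141] j7 -1.44
shift mm [ 0.2  0.1 12.7]
```

{"op": "apply_moves", "data": {"commands": [[0, 0, 4, 0, 0, 0, 0], [0, 0, 8, 0, 0, 0, 0], [0, 0, 10, 0, 0, 0, 0], [0, 0, 11, 0, 0, 0, 0], [0, 0, 12, 0, 0, 0, 0], [0, 0, 12.5, 0, 0, 0, 0], [0, 0, 13, 0, 0, 0, 0], [0, 0, 13, 0, 0, 0, 0]]}}

```text
clock: 23.98
eef_pos: [0.5724, -0.2081, 0.0124]
tcp_rot: [0.0, 1.0, 0.029, 0.0]
wrist_force: [-0.3, 0.4, -0.2]
gripper_width: 0.0193
gripper_force: 34.9
```

{"op": "apply_moves", "data": {"commands": [[0, 0, 0.4, 0, 0, 0, 0], [0, 0, 0.8, 0, 0, 0, 0], [0, 0, 1, 0, 0, 0, 0], [0, 0, 1, 0, 0, 0, 0], [0, 0, 1, 0, 0, 0, 0], [0, 0, 1, 0, 0, 0, 0], [0, 0, 1, 0, 0, 0, 0], [0, 0, 1, 0, 0, 0, 0]]}}

```text
clock: 24.65
eef_pos: [0.5724, -0.2081, 0.0123]
tcp_rot: [0.0, 1.0, 0.029, 0.0]
wrist_force: [-2.4, 1.7, 6.6]
gripper_width: 0.0199
gripper_force: 34.9
```

{"op": "apply_moves", "data": {"commands": [[0, 0, 0, 0, 0, 0, 0.5], [0, 0, 0, 0, 0, 0, 0.5], [0, 0, 0, 0, 0, 0, 0.5], [0, 0, 0, 0, 0, 0, 0.5], [0, 0, -4, 0, 0, 0, 0.5], [0, 0, -20, 0, 0, 0, 0.55], [0, 0, -50, 0, 0, 0, 0.55], [0, 0, -85, 0, 0, 0, 0.55]]}}

```text
clock: 25.32
eef_pos: [0.5706, -0.2073, 0.0952]
tcp_rot: [-0.001, 1.0, 0.029, -0.002]
wrist_force: [-0.4, 0.1, 0.0]
gripper_width: 0.0469
gripper_force: 0.0
```

```bash
python3 - <<'E'
from h import *
for i in range(3): ctrl.camera("wrist")
def loc(o,yaw,g):
    a=np.radians(yaw); return np.array(o)+np.array([[np.cos(a),-np.sin(a)],[np.sin(a),np.cos(a)]])@g
g=loc([.4356,-.0911],-37.8,[-.013,0]); print("grip",g,"place",loc([.5679,-.0744],4.9,[-.013,0]), np.hypot(*g))
r,p,s=pose(); print(p.round(4),s["gripper_width"],s["joint_pos"].round(2)); go(g[0],g[1],.09,np.radians(52.2-180))
E
```

```text
grip [ 0.42532798 -0.08313221] place [ 0.55494751 -0.07551042] 0.4333761169521867
[ 0.5746 -0.2084  0.0994] 0.04763777555883437 [ 0.51  0.51 -0.31  1.8   0.2   0.85 -1.41]
turn [-0.    -0.007  0.718] j7 -1.41
turn [ 0.009 -0.    -2.424] j7 -1.41
shift mm [-141.8 -133.7    8.2]
```

{"op": "apply_moves", "data": {"commands": [[-20, -18, 0, 0, 0, 0.1, 0.6], [-42, -38, 0, 0, 0, 0.2, 0.6], [-64, -58, 0, 0, 0, 0.3, 0.6], [-86, -80, 0, 0, 0, 0.4, 0.6], [-108, -102, 0, 0, 0, 0.5, 0.6], [-130, -122, 0, 0, 0, 0.6, 0.6], [-142, -134, 0, 0, 0, 0.7, 0.6], [-142, -134, 8, 0, 0, 0.718, 0.6]]}}

```text
clock: 26.13
eef_pos: [0.4195, -0.0802, 0.0879]
tcp_rot: [0.0, 0.946, -0.324, -0.001]
wrist_force: [-0.7, -0.6, 0.1]
gripper_width: 0.0525
gripper_force: 0.0
```

```bash
python3 - <<'E'
from h import *
for i in range(4): ctrl.camera("wrist")
shot("w6"); r,p,s=pose(); print(p.round(4),s["joint_pos"].round(2)); go(.4253,-.0831,.008,np.radians(52.2-180))
print(rect("w6",.436,-.091,.05,.006,.035))
E
```

```text
[ 0.4234 -0.0831  0.0878] [ 0.01  -0.001 -0.001 -0.016 -0.003  0.005 -0.005]
[ 0.4237 -0.0832  0.0879] [ 0.27  0.27 -0.2   2.21  0.09  0.66 -2.22]
turn [-0. -0. -0.] j7 -2.22
turn [-0.     0.     3.141] j7 -2.22
shift mm [ 1.2 -1.  79.9]
(array([435. , -91.9]), array([70.6, 49.8]), 52.9, array([439.7, -95.6,  21.3]), 3475)
```

View pics/w6.png

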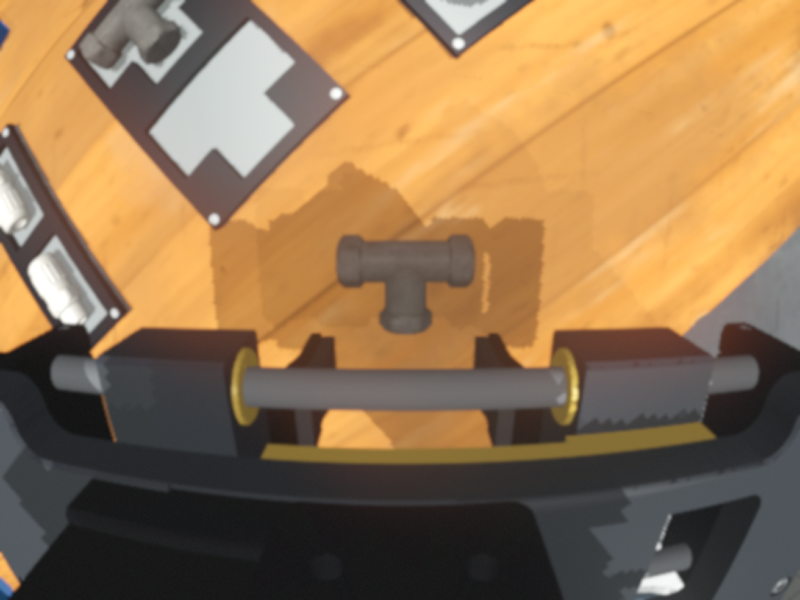

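w6 shows the tee centred and square under the gripper, with the stem at (405,305) and the run at (405,260). I'll descend straight onto the stem.

{"op": "apply_moves", "data": {"commands": [[0, 0, 15, 0, 0, 0, 0.5], [0, 0, 40, 0, 0, 0, 0.45], [0, 0, 60, 0, 0, 0, 0.45], [0, 0, 72, 0, 0, 0, 0.45], [0, 0, 77, 0, 0, 0, 0.45], [0, 0, 79, 0, 0, 0, 0.45], [0, 0, 79, 0, 0, 0, 0.45], [0, 0, 79, 0, 0, 0, 0.45]]}}

```text
clock: 27.05
eef_pos: [0.4237, -0.0828, 0.0097]
tcp_rot: [-0.0, 0.946, -0.324, 0.001]
wrist_force: [-0.5, -0.4, 0.5]
gripper_width: 0.0397
gripper_force: 0.0
```

```bash
python3 - <<'E'
from h import *
ctrl.camera("wrist")
r,p,s=pose(); print(p.round(4),s["gripper_width"],s["wrist_force"].round(1)); go(.4233,-.0826,.008,np.radians(52.7-180))
E
```

```text
[ 0.4237 -0.0828  0.0099] 0.03941690201484946 [ 0.4  1.  -0. ]
turn [-0.001 -0.002 -0.009] j7 -2.29
turn [-3.000e-03  1.000e-03  3.132e+00] j7 -2.29
shift mm [-0.4  0.1  1.9]
```

{"op": "apply_moves", "data": {"commands": [[0, 0, 1, 0, 0, 0, 0.45], [0, 0, 2, 0, 0, 0, 0], [0, 0, 2, 0, 0, 0, 0], [0, 0, 2, 0, 0, 0, 0], [0, 0, 2, 0, 0, 0, 0], [0, 0, 2, 0, 0, 0, 0], [0, 0, 2, 0, 0, 0, 0], [0, 0, 2, 0, 0, 0, 0]], "squeeze": 40}}

```text
clock: 27.77
eef_pos: [0.4228, -0.0826, 0.0074]
tcp_rot: [0.0, 0.946, -0.324, 0.0]
wrist_force: [-1.2, -0.1, 3.7]
gripper_width: 0.0235
gripper_force: 40.0
```

{"op": "apply_moves", "data": {"commands": [[0, 0, 0, 0, 0, 0, 0], [0, 0, 0, 0, 0, 0, 0], [0, 0, -3, 0, 0, 0, 0], [0, 0, -10, 0, 0, 0, 0], [0, 0, -30, 0, 0, 0, 0], [0, 0, -55, 0, 0, 0, 0], [0, 0, -70, 0, 0, 0, 0], [0, 0, -70, 0, 0, 0, 0]]}}

```text
clock: 28.43
eef_pos: [0.425, -0.0827, 0.08]
tcp_rot: [-0.001, 0.946, -0.324, 0.003]
wrist_force: [0.4, -0.4, -0.4]
gripper_width: 0.0234
gripper_force: 40.0
```

```bash
python3 - <<'E'
from h import *
for i in range(2): ctrl.camera("wrist")
shot("w7")
X,P=cloud("w7"); r,p,s=pose(); print(p.round(4),s["gripper_width"],s["gripper_force"],s["joint_pos"].round(2))
# held tee: points near, between z .06 and .11, ahead of TCP; run extents in tool frame
f=(np.linalg.norm(X[...,:2]-p[:2],axis=-1)<.07)&(X[...,2]>.06)&(X[...,2]<.105); e=r.inv().apply(X[f]-p)*1000; e=e[e[:,0]>13]
print(e.min(0).round(1),e.max(0).round(1)); 
for lo,hi in((-38,-20),(-10,10),(20,38)):
    m=(e[:,1]>lo)&(e[:,1]<hi); print(lo,e[m].min(0).round(1),e[m].max(0).round(1))
go(.5530,-.0757,.078,np.radians(94.9-180))
E
```

```text
[ 0.4228 -0.0826  0.0775] [-0.006  0.028  0.005  0.018  0.001  0.001  0.001]
[ 0.4222 -0.0825  0.0768] 0.023563529809762975 39.991952776908875 [ 0.27  0.29 -0.2   2.22  0.1   0.64 -2.24]
[ 13.  -36.1 -28.1] [41.2 34.   0.4]
-38 [ 13.  -36.1 -27.1] [ 41.2 -20.    0.4]
-10 [ 13. -10. -18.] [38.4 10.  -4.4]
20 [ 13.1  20.  -27. ] [40.9 34.  -0.7]
turn [ 0.     0.001 -0.746] j7 -2.24
turn [ 1.000e-03 -0.000e+00  2.396e+00] j7 -2.24
shift mm [ 99.2 -85.6  -1.3]
```

{"op": "apply_moves", "data": {"commands": [[10, -8, -10, 0, 0, -0.1, 0], [24, -20, -10, 0, 0, -0.2, 0], [38, -32, -10, 0, 0, -0.3, 0], [52, -44, -10, 0, 0, -0.4, 0], [66, -57, -10, 0, 0, -0.5, 0], [80, -70, -10, 0, 0, -0.6, 0], [92, -80, -10, 0, 0, -0.7, 0], [99, -85, -10, 0, 0, -0.746, 0]]}}

```text
clock: 29.25
eef_pos: [0.5541, -0.0754, 0.0854]
tcp_rot: [-0.001, 0.999, 0.045, -0.001]
wrist_force: [-0.0, -0.9, -1.2]
gripper_width: 0.0237
gripper_force: 40.0
```

```bash
python3 - <<'E'
from h import *
for i in range(5): ctrl.camera("wrist")
r,p,s=pose(); print(p.round(4),s["gripper_width"]); go(.5525,-.0762,.0125,np.radians(94.9-180))
E
```

```text
[ 0.5514 -0.0761  0.086 ] 0.02371921923470897
turn [-0.     0.003 -0.001] j7 -1.63
turn [5.000e-03 1.000e-03 3.141e+00] j7 -1.63
shift mm [ 1.3  0.2 73.5]
```

{"op": "apply_moves", "data": {"commands": [[1, 0, 20, 0, 0, 0, 0], [1, 0, 40, 0, 0, 0, 0], [1, 0, 52, 0, 0, 0, 0], [1, 0, 58, 0, 0, 0, 0], [1, 0, 60, 0, 0, 0, 0], [1, 0, 60, 0, 0, 0, 0], [1, 0, 60, 0, 0, 0, 0], [1, 0, 60, 0, 0, 0, 0]]}}

```text
clock: 30.17
eef_pos: [0.5549, -0.076, 0.0281]
tcp_rot: [0.0, 0.999, 0.043, 0.001]
wrist_force: [-0.2, -0.4, -1.9]
gripper_width: 0.0235
gripper_force: 40.0
```

```bash
python3 - <<'E'
from h import *
for i in range(2): ctrl.camera("wrist")
r,p,s=pose(); print(p.round(4),s["gripper_width"]); go(.5525,-.0762,.0125,np.radians(94.9-180))
E
```

```text
[ 0.5547 -0.0761  0.028 ] 0.023623977239103734
turn [ 0.    -0.002  0.   ] j7 -1.67
turn [ 2.000e-03  1.000e-03 -3.141e+00] j7 -1.67
shift mm [-2.2 -0.1 15.5]
```

{"op": "apply_moves", "data": {"commands": [[-2, 0, 4, 0, 0, 0, 0], [-2, 0, 8, 0, 0, 0, 0], [-2, 0, 12, 0, 0, 0, 0], [-2, 0, 14, 0, 0, 0, 0], [-2, 0, 15, 0, 0, 0, 0], [-2, 0, 15.5, 0, 0, 0, 0], [-2, 0, 16, 0, 0, 0, 0], [-2, 0, 16, 0, 0, 0, 0]]}}

```text
clock: 30.93
eef_pos: [0.5516, -0.0762, 0.0124]
tcp_rot: [0.0, 0.999, 0.043, -0.001]
wrist_force: [-5.3, 0.5, 11.5]
gripper_width: 0.0239
gripper_force: 40.0
```

Contact at 11.5 N at the expected height, so I'll release and retreat up.

{"op": "apply_moves", "data": {"commands": [[0, 0, 0, 0, 0, 0, 0.45], [0, 0, 0, 0, 0, 0, 0.45], [0, 0, 0, 0, 0, 0, 0.45], [0, 0, 0, 0, 0, 0, 0.45], [0, 0, -4, 0, 0, 0, 0.45], [0, 0, -20, 0, 0, 0, 0.5], [0, 0, -50, 0, 0, 0, 0.5], [0, 0, -85, 0, 0, 0, 0.5]]}}

```text
clock: 31.6
eef_pos: [0.5506, -0.0761, 0.0954]
tcp_rot: [-0.0, 0.999, 0.043, -0.002]
wrist_force: [0.9, 0.5, -0.2]
gripper_width: 0.0434
gripper_force: 0.0
```

{"op": "apply_moves", "data": {"commands": [[0, 0, -35, 0, 0, 0, 0.5], [-10, 0, -70, 0, 0, 0, 0.5], [-25, 0, -105, 0, 0, 0, 0.5], [-40, 0, -140, 0, 0, 0, 0.5], [-55, 0, -175, 0, 0, 0, 0.5], [-65, 0, -210, 0, 0, 0, 0.5], [-70, 0, -230, 0, 0, 0, 0.5], [-70, 0, -230, 0, 0, 0, 0.5]]}}

```text
clock: 32.27
eef_pos: [0.484, -0.0824, 0.3317]
tcp_rot: [0.002, 0.999, 0.043, 0.005]
wrist_force: [1.5, -0.8, -0.2]
gripper_width: 0.044
gripper_force: 0.0
```

```bash
python3 - <<'E'
from h import *
for i in range(5): ctrl.camera("wrist")
shot("w8")
for lab,cx,cy,rad,lo,hi in[("fer",.6414,.2397,.035,.02,.06),("coup",.6477,.0823,.04,.016,.04),("elb",.5605,-.229,.05,.016,.04),("tee",.5679,-.0744,.045,.016,.04),("die",.580,.365,.05,.008,.06),("nip",.603,-.355,.05,.008,.06)]:
    print(lab,*rect("w8",cx,cy,rad,lo,hi))
X,P=cloud("w8"); f=(np.hypot(X[...,0]-.5679,X[...,1]+.0744)<.05)&(X[...,2]>.02)&(X[...,2]<.04);print(np.percentile(X[f][:,2],[50,98]))
f=(np.hypot(X[...,0]-.5605,X[...,1]+.229)<.045)&(X[...,2]>.02)&(X[...,2]<.04);print(np.percentile(X[f][:,2],[50,98]))
E
```

```text
[ 0.4818 -0.0821  0.3246] [ 0.     0.008  0.001 -0.003 -0.001  0.001  0.001]
fer [640.2 236.9] [29.3 29.4] 9.5 [639.7 234.   36.6] 285
coup [647.9  81.4] [23.2 50.3] 87.9 [646.1  79.1  25.3] 385
elb [ 551.2 -223.9] [86.3 47. ] 50.6 [ 552.3 -222.1   26.2] 807
tee [566.7 -75.6] [49.2 68. ] 5.0 [570.6 -75.2  26.5] 938
die [571.9 375.8] [33.8 71.9] 43.2 [576.1 368.6  29.2] 466
nip [ 604.3 -353.8] [26.8 60. ] 85.4 [ 603.3 -351.8   21.1] 410
[0.02716151 0.03083979]
[0.02667362 0.03202803]
```

View pics/w8.png

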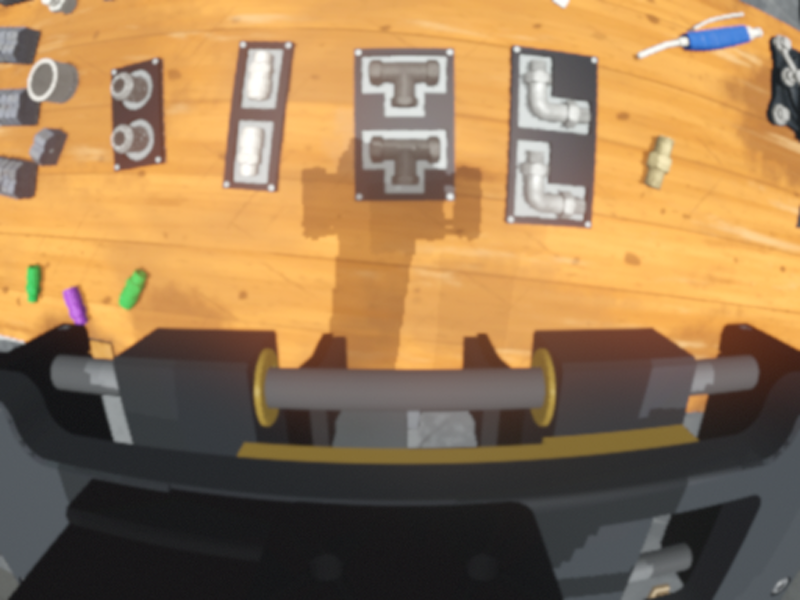

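w8 shows all four parts seated squarely in their pockets: ferrule (130,88), coupler (262,70), tee (405,155) and elbow (548,185). The part tops match the expected heights, the die and nipple are where they were, and the gripper is clear of everything.

```bash
python3 -c "from plant import ctrl; print(ctrl.job_done())"
```

```text
the job is handed in; nothing more can be done
None
```

I set the ferrule, coupler, elbow and tee in the empty pockets beside their twins without dropping any, left the die and nipple where they were, and handed the job in at about 33 s of the 109 s allowed; the verdict wasn't shown.

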